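# Open the touch-latch lacquer paint box

### The job

Press down on the free edge (opposite the hinges, nearest the robot) of the bigger paint box's lid with the fingertips until its touch catch lets go, then take the pressure off so that the lid springs up and stands ajar for a moment. Then, with the outside of the fingers, push the lid on up and back until it stands wide open by itself, leaning past upright. Grip nothing, keep the smaller box shut, and leave the pot, the can, the brush jar and the round panel where they are.

Things in the scene. Friction and masses are not known exactly. Their poses are not given: they have to be found in the camera images.
- big_lid (a joint): lid of the big paint box (dark brown lacquer, flat, no handle, 214 mm wide along the hinge); rad: 0 shut and caught, negative pressed down (stop -0.045, edge 6 mm down), positive open. Springs to about 0.6 when released and rests there on a sprung plunger; short of about 1.6 it falls back to that, past it it falls open to its stop at 1.9. 0.2 kg, lightly damped
- big_edge (a point): middle of the big lid's free edge, on its top face; moves with the lid. This edge is the one nearer the robot. The touch catch behind it lets go once the edge is pressed about 4 mm down (2 to 4 N near the edge, about 5 N half-way to the hinge); the lid springs up when the pressure is taken off. The catch does not take hold again.
- big_hinge (a point): middle of the big box's hinge line, 75 mm above the table, on the side away from the robot; it does not move with the lid. The box is fixed to the table. Its x axis points level from free side to hinge side, y along the hinge, z up. Lid edges project 2 mm over the box sides. Box depth (hinge side to free side) 140 mm. Lid closed: its underside is 75 mm, its top 86 mm above the table, 11 mm thick. 
- small_lid (a joint): lid of the small paint box, same make and catch but only 134 mm wide along the hinge; it must stay shut. Same values as big_lid
- small_edge (a point): middle of the small lid's free edge, on its top face
- small_hinge (a point): middle of the small box's hinge line, axes as for big_hinge. Same depth and height as the big box; fixed to the table
- jar: loose white round brush jar, 68 mm across, 100 mm high, three brushes standing in it up to 200 mm above the table; origin at the centre of its underside
- panel: loose round white panel lying flat, 124 mm across, 9 mm thick; origin at the centre of its underside
- pot: loose small amber glass pot, 54 mm across, 60 mm high; origin at the centre of its underside
- can: loose paint can, 66 mm across, 90 mm high; origin at the centre of its underside
Mind the look-alikes: they are no part of the job. What is shaped like the part that bears small_lid but orange or turquoise is not meant.

How it is judged:
On the way:
1. the big lid, released by its catch, stands ajar (value of joint big_lid between 0.45 and 0.85 rad), for 0.2 s.
At the end, for the whole second after the job is handed in: the big lid stands open by itself at more than 1.7 rad, at rest; the small lid is shut (under 0.04 rad); jar, panel, pot and can are within 30 mm of where they stood (value of joint big_lid above 1.7 rad and velocity of joint big_lid between -0.05 and 0.05 rad/s and value of joint small_lid below 0.04 rad and distance of each of jar, panel, pot, can from where it was at the start of the episode below 0.03 m); the robot touches nothing.
It fails at once if the small box is opened (value of joint small_lid above 0.1 rad).
It fails at once if the big lid is pinched between the fingers (pads on its top and its underside at once) (contact force between the fingers and big_lid_c1 above 1 N and contact force between the fingers and big_lid_c2 above 1 N).
It fails at once if the jar, panel, pot or can is lifted, carried or pushed away (distance of any of jar, panel, pot, can from where it was at the start of the episode above 0.03 m).
It also fails if it takes over 48 s, if anything falls off the work surface, if the arm or the gripper's body presses on something with over 40 N, if the wrist force passes 120 N, or if a joint passes its speed limit or range.

### The arm

A 6-joint arm with a two-finger parallel gripper is mounted at the origin on the work surface. World frame = base frame: x ahead of the robot, y to its left, z up, the work surface at z = 0. Lengths are in m, angles in rad, forces in N, time in s.
With the tool pointing down it reaches from about 0.35 to 0.875 m from the base axis. Payload 15.5 kg.
Tool frame: the origin (TCP) lies at the very end of the fingers, on their centre line; the grasp point (between the pads) lies 19 mm behind it; y points along the fingers, z is the direction in which the jaws open and shut, and the axes are right-handed (so a half turn about y gives the same grasp; the last joint's range is limited). The gripper opens to 85 mm and grips with 20 to 120 N. Pads are 22 mm wide; open, the fingers measure 114 mm over their backs; the gripper's body (76 mm by 85 mm) begins 54 mm behind the grasp point. The pads swing forward as they close: fully open they stand 13 mm farther back than shut.
Start: joints at [-1.276, 0.494, 1.345, -0, 1.302, -0.096], TCP at [0.238, -0.578, 0.231] pointing down, gripper open.
Joint ranges: [-2.91, 2.91], [-0.82, 2.16], [0.22, 2.67], [-1.22, 4.37], [0.12, 2.79], [-3.08, 3.08]. Speed limits (rad/s): [1.89, 1.89, 2.57, 3.01, 3.01, 3.01].

### API

Orientations are given as a unit quaternion [x, y, z, w].
In Python, from cell import * gives the robot as it stands. The module is installed in compiled form; this text tells all that it offers.
- The arm moves only by the tool move_arm, never from a script. Its argument "moves" is text: rows parted by semicolons, each of 7 numbers parted by spaces: the turn, a rotation vector about the tool's x, y, z in rad, then the shift along the tool's x, y, z in cm, then the closure, from 0 (fully open) to 1 (shut). A call has 1 to 8 rows; each row is the pose to reach, as a shift and turn from the pose commanded when the call began, along the tool's axes at that moment; what a row does not reach only later rows make up. A row lasts 1/12 s, in which the tool goes at most 41.7 mm and 7.16 degrees, less where a joint would pass 70% of its speed; a pose out of reach is approached as far as the arm can. A call with a gripper value outside its range is refused whole. The fingers move at their own pace and stop on an object; "force" is the grip in N (left out, the last holds). Time passes only in rows, so rows that repeat a pose let the fingers close. It gives the time, the measured TCP pose, the force and the opening at its end, in the units of the state.
- observe(): the state, without advancing time (a new reading comes with each control period).
- grab_frame(name): name is "scene" or "top" or "wrist"; returns (picture, depth): 420x560x3 uint8, red, green, blue; 420x560 float32, m along the optical axis (not along the pixel's ray), 0 where there is no reading.
- camera_info(name): a dict with "fx", "fy", "cx", "cy" (pixels), "k1" (the pictures are not rectified: a ray, as slopes to the right and down, at radius r is drawn at 1 + k1 r^2 times it, then the intrinsics apply), "R" (3x3) and "t" (3): a world point X has camera coordinates R X + t; the wrist camera has in their place "hand_eye" (4x4, takes a point from camera to tool coordinates, whose origin is the TCP and whose axes are the tool frame's). Camera axes: x right, y down, z forward; pixel columns grow to the right and rows downward; lengths in m; the calibration is good to about 2 mm. A picture is of the moment at which its call begins: read the wrist's pose just before it. camera_info takes no time and is no camera call.
- finish_job(): hands the job in, once; it reports no verdict.
The state is a dict: "t": time; "q": joint angles; "qvel": joint speeds; "joint_efforts": joint torques, N m; "tool_pos": TCP position; "eef_rot": TCP orientation; "wrist_force": force on the tool from outside, world axes, zero at the start; "torque": the same for the moment, N m; "opening": finger opening in m.
Only numpy, scipy, OpenCV 4.12 (cv2) and the standard library are available. Lean on these libraries where they do the work, as an engineer would, in place of code of your own. Each camera call takes 0.05 s, during which the arm holds its last target.

## Working session

There is one attempt and no reset: what is moved stays moved. The work goes in short steps, Python scripts to look and compute and a tool call to move; the robot and the scene stay as the last step left them, time stands still between calls to the robot, and variables do not carry over. Pictures are saved under pics/ and viewed, and the job is handed in when it is done.

Besides the shell and the picture viewer there is one more tool, called after "Call:" in YAML: its name, and indented under it one key for each argument. move_arm: Moves the arm, as the interface text tells. Its arguments: {"type":"object","properties":{"moves":{"type":"string"},"force":{"type":"number"}},"required":["moves"]}

```bash
mkdir -p pics
python3 - <<'E'
from cell import *
import cv2,pickle
s=observe();print(s)
for n in("scene","top","wrist"):
    p,d=grab_frame(n);cv2.imwrite(f"pics/{n}0.png",p[:,:,::-1]);pickle.dump((p,d,camera_info(n)),open(f"{n}0.pkl","wb"))
    print(camera_info(n))
E
```

```text
{'t': 0.0, 'q': array([-1.27553784e+00,  4.94220102e-01,  1.34615223e+00, -5.57860110e-06,
        1.30249881e+00, -9.55166784e-02]), 'qvel': array([-0.00049361,  0.00085759,  0.00152371, -0.00038311,  0.00066002,
       -0.00212595]), 'joint_efforts': array([ 1.95346955e-03, -8.82142925e+01, -3.83860946e+01,  1.86995157e-04,
        1.01405286e-02, -4.94386211e-05]), 'tool_pos': array([ 0.23794864, -0.57752953,  0.23067015]), 'eef_rot': array([-0.13732994,  0.69410163, -0.69320249,  0.13723602]), 'wrist_force': array([ 0.00850999,  0.45601485, -0.11732618]), 'torque': array([ 0.01353487, -0.00497812,  0.02139929]), 'opening': 0.08553641903435281}
{'fx': 543.2412234452972, 'fy': 543.2412234452972, 'cx': 275.09375470184835, 'cy': 207.46646631471415, 'k1': -0.023919345681317303, 'R': array([[ 0.39635796,  0.9180603 , -0.00810253],
       [ 0.65655542, -0.28960418, -0.69646564],
       [-0.64174399,  0.27072994, -0.71754439]]), 't': array([-0.20939305, -0.28816675,  1.96217746])}
{'fx': 522.1778367162065, 'fy': 522.1778367162065, 'cx': 281.05275317831143, 'cy': 211.460798746099, 'k1': -0.17766335383582024, 'R': array([[ 0.02214803, -0.99974113, -0.00520967],
       [-0.98420237, -0.02088764, -0.17581067],
       [ 0.17565634,  0.00902123, -0.98441021]]), 't': array([-0.01215408,  0.54423754,  1.51888181])}
{'fx': 367.0119606282708, 'fy': 367.0119606282708, 'cx': 281.3168889288163, 'cy': 208.64782173925514, 'k1': -0.011976814680231603, 'hand_eye': array([[ 6.93344858e-05,  9.45004865e-01,  3.27056266e-01,
        -8.39749578e-02],
       [ 5.01760524e-04, -3.27056258e-01,  9.45004737e-01,
        -1.42278520e-01],
       [ 9.99999872e-01,  9.85825059e-05, -4.96842413e-04,
        -4.11400061e-05],
       [ 0.00000000e+00,  0.00000000e+00,  0.00000000e+00,
         1.00000000e+00]])}
```

View pics/scene0.png

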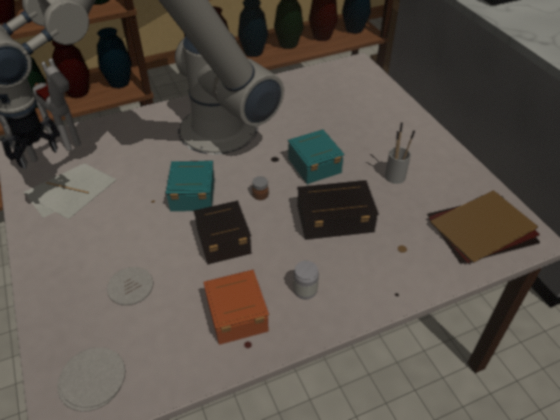

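View pics/top0.png

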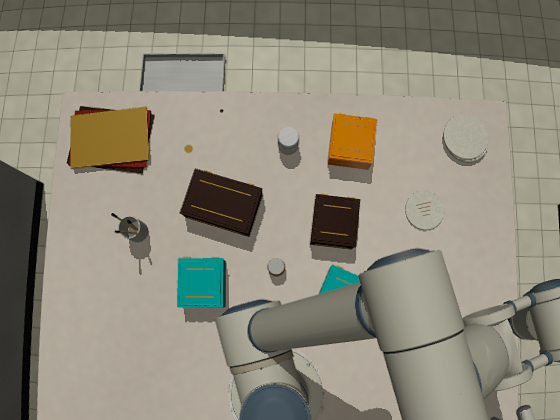

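The big dark box is at top (222,203) and scene (337,209). The small dark box, which must stay shut, is at top (336,221) and scene (222,232). Orange (352,140) and turquoise (201,283) and (340,280) in the top view are look-alikes. The jar is at top (132,228), the pot at (276,267), the can at (288,140) and the panel at (425,210). Next I measure them.

```bash
cat > h.py <<'E'
import numpy as np,cv2,pickle
def und(uv,c):
    K=np.array([[c['fx'],0,c['cx']],[0,c['fy'],c['cy']],[0,0,1]])
    return cv2.undistortPointsIter(np.float64(uv).reshape(-1,1,2),K,np.array([c['k1'],0,0,0.]),None,None,(3,100,1e-12)).reshape(-1,2)
def ray(uv,c,R=None,t=None):
    R=c['R'] if R is None else R; t=c['t'] if t is None else t
    n=und(uv,c); d=np.c_[n,np.ones(len(n))]@R; return -R.T@t,d
def onplane(uv,c,z):
    o,d=ray(uv,c); return o+d*((z-o[2])/d[:,2])[:,None]
def tri(u1,c1,u2,c2):
    o1,d1=ray([u1],c1);o2,d2=ray([u2],c2);d1=d1[0];d2=d2[0]
    A=np.c_[d1,-d2];s=np.linalg.lstsq(A,o2-o1,rcond=None)[0]
    a=o1+s[0]*d1;b=o2+s[1]*d2;return (a+b)/2,np.linalg.norm(a-b)
E
python3 - <<'E'
from h import *
for n in("top","scene"):
    p,d,c=pickle.load(open(n+"0.pkl","rb"))
    b=cv2.resize(p[:,:,::-1],None,fx=4,fy=4,interpolation=cv2.INTER_CUBIC)
    (x0,y0,w,h)=(90,160,195,130) if n=="top" else (240,120,180,135)
    cr=b[y0*4:(y0+h)*4,x0*4:(x0+w)*4]; cr=cv2.convertScaleAbs(cr,alpha=2.0 if n=="scene" else 1.5,beta=20)
    cv2.imwrite(f"pics/{n}_crop.png",cr)
    # depth point cloud
    vv,uu=np.mgrid[0:420,0:560]; 
    nrm=und(np.c_[uu.ravel(),vv.ravel()],c); P=np.c_[nrm,np.ones(len(nrm))]*d.reshape(-1,1)
    X=((P-c['t'])@c['R']).reshape(420,560,3)
    dark=(p.max(2)<75)&(d>0)
    nn,lab,st,ce=cv2.connectedComponentsWithStats(dark.astype(np.uint8))
    for i in range(1,nn):
        if st[i,4]>400 and abs(X[lab==i].mean(0)[1])<.8:
            Q=X[(lab==i)&(X[:,:,2]>.07)]
            if len(Q)>300:
                Q=Q[Q[:,2]<.1]
                if len(Q)<300: continue
                print(n,ce[i],st[i],"z",np.median(Q[:,2]),cv2.minAreaRect(np.float32(Q[:,:2]*1000)),len(Q))
                print(cv2.boxPoints(cv2.minAreaRect(np.float32(Q[:,:2]*1000))).round())
                print(cv2.boxPoints(cv2.minAreaRect(np.float32(np.argwhere(lab==i)[:,::-1]))))
E
```

```text
top [221.71515152 202.32669553] [ 180  169   83   68 3465] z 0.08577091547471391 ((567.159912109375, 177.59902954101562), (215.10263061523438, 144.615234375), 74.7955551147461) 3260
[[469.  93.]
 [609.  55.]
 [665. 262.]
 [526. 300.]]
[[178.8324  215.23383]
 [193.76929 166.9762 ]
 [263.95035 188.69891]
 [249.01346 236.95654]]
top [335.00497063 221.60370538] [ 310  194   50   56 2213] z 0.08521732089503943 ((516.0742797851562, -160.28582763671875), (132.07308959960938, 145.06394958496094), 84.35453796386719) 2093
[[ 437. -219.]
 [ 582. -233.]
 [ 595. -102.]
 [ 450.  -87.]]
[[309.84143 244.42683]
 [315.4878  193.60976]
 [360.81708 198.64635]
 [355.17072 249.46342]]
scene [114.86818981  89.24558722] [    0     0   261   203 26174] z 0.08299105772752827 ((-373.73095703125, -243.08981323242188), (792.5015258789062, 797.4276733398438), 76.0333251953125) 568
[[-856. -531.]
 [ -82. -724.]
 [ 109.   45.]
 [-665.  238.]]
[[-6.1844666e-15  0.0000000e+00]
 [ 2.6000000e+02  0.0000000e+00]
 [ 2.6000000e+02  2.0200000e+02]
 [ 0.0000000e+00  2.0200000e+02]]
scene [214.10090192 224.35005637] [ 164  170   87   94 3548] z 0.08430444422202706 ((460.1845397949219, -169.47036743164062), (297.26141357421875, 162.0251922607422), 9.255764961242676) 1888
[[ 300. -113.]
 [ 327. -273.]
 [ 620. -226.]
 [ 594.  -66.]]
[[160.4257  196.92943]
 [209.86089 162.08168]
 [266.00018 241.72118]
 [216.56502 276.5689 ]]
scene [333.9761789  209.49684006] [ 290  180   88   60 4114] z 0.08446464079946592 ((569.8580932617188, 178.40634155273438), (213.95571899414062, 153.3692169189453), 74.4007568359375) 2607
[[467.  96.]
 [615.  55.]
 [672. 261.]
 [525. 302.]]
[[288.37976 187.01299]
 [373.51984 177.80867]
 [379.29022 231.18486]
 [294.15015 240.38918]]
```

View pics/top_crop.png

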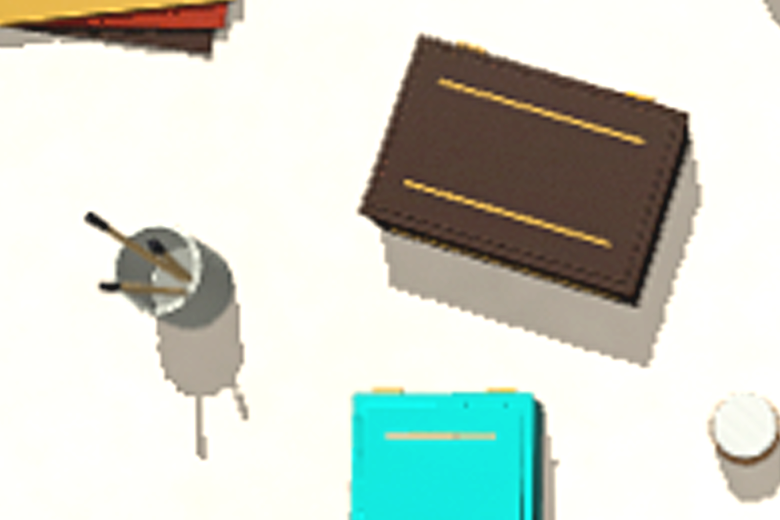

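View pics/scene_crop.png

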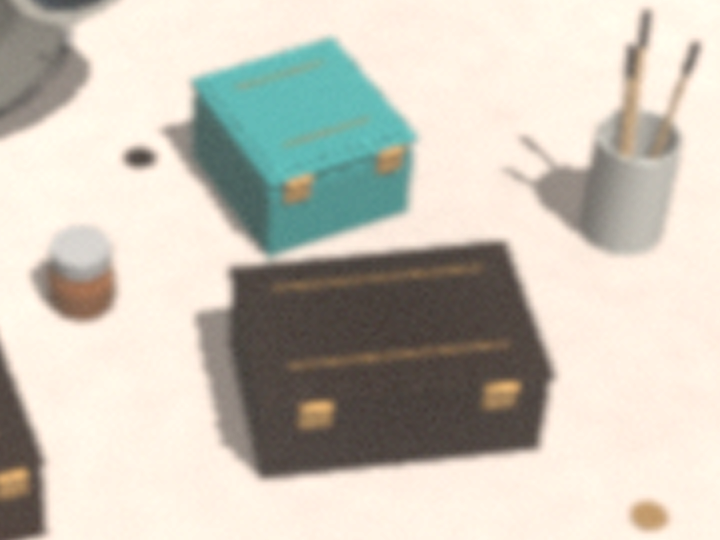

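Run:
```python
from h import *
T=pickle.load(open("top0.pkl","rb"))[2];S=pickle.load(open("scene0.pkl","rb"))[2]
for n,a in [("pot",(276,265)),("can",(288,136)),("jar",(128,226)),("panel",(425,210)),("turqL",(201,283)),("orange",(352,140))]:
    z=dict(pot=.06,can=.09,jar=.1,panel=.009).get(n,.086)
    print(n,onplane([a],T,z).round(3))
```

```text
pot [[0.383 0.011 0.06 ]]
can [[ 0.768 -0.017  0.09 ]]
jar [[0.482 0.448 0.1  ]]
panel [[ 0.566 -0.449  0.009]]
turqL [[0.323 0.225 0.086]]
orange [[ 0.761 -0.21   0.086]]
```

Both views agree on the big lid. Its near free edge runs from (0.469, 0.093) to (0.526, 0.300) with the top at z≈0.0855. In the scene crop, brass hinges show on its far side at (315,412) and (500,395), so it is the wide dark box and not the narrow dark, orange or turquoise ones. Now I work out the moves.

```bash
cat > g.py <<'E'
from cell import *
import numpy as np
from scipy.spatial.transform import Rotation as Ro
ex=np.array([.965,-.262,0]);ex/=np.linalg.norm(ex);ey=np.array([-ex[1],ex[0],0]);ez=np.array([0,0,1.])
E=np.array([.498,.1965,0])
Rt=np.c_[ex,-ez,np.cross(ex,-ez)]
def bp(a,b,z): return E+a*ex+b*ey+[0,0,z]
def st():
    s=observe();R=Ro.from_quat(s['eef_rot']);d=s['tool_pos']-E
    print("t",round(s['t'],2),"box a,b,z",np.round([d@ex,d@ey,d[2]],4),"F",s['wrist_force'].round(1),"op",round(s['opening'],3));return s,R
def rel(p,s,R): 
    print("turn",(R.inv()*Ro.from_matrix(Rt)).as_rotvec().round(3),"shift cm",(R.inv().apply(p-s['tool_pos'])*100).round(2))
E
python3 - <<'E'
from g import *
s,R=st();print(R.as_matrix().round(3))
rel(bp(.014,0,.15),s,R)
E
```

```text
t 0.15 box a,b,z [-0.0481 -0.8152  0.2309] F [0.2 0.  0.3] op 0.085
[[-0.925 -0.     0.381]
 [-0.381  0.001 -0.925]
 [-0.    -1.    -0.001]]
turn [ 0.000e+00 -2.486e+00 -1.000e-03] shift cm [-54.64   8.14 -60.81]
```

Call:
move_arm:
  moves: "0 -2.486 0 -54.6 0 -60.8 1;0 -2.486 0 -54.6 0 -60.8 1;0 -2.486 0 -54.6 0 -60.8 1;0 -2.486 0 -54.6 0 -60.8 1;0 -2.486 0 -54.6 0 -60.8 1;0 -2.486 0 -54.6 0 -60.8 1;0 -2.486 0 -54.6 0 -60.8 1;0 -2.486 0 -54.6 0 -60.8 1"
  force: 40

```text
t: 0.82
tool_pos: [0.3496, -0.2618, 0.2313]
eef_rot: [0.455, -0.542, 0.542, -0.455]
wrist_force: [1.1, -0.2, 0.9]
opening: 0.0001
```

Run:
```python
from g import *
s,R=st();print(s['q'].round(2),s['tool_pos']);rel(bp(.014,0,.23),s,R)
```

```text
t 0.82 box a,b,z [-0.0232 -0.4812  0.2313] F [ 1.1 -0.2  0.9] op 0.0
[-0.78  0.23  1.78  0.    1.13 -0.61] [ 0.34957388 -0.26180427  0.23127979]
turn [-0.   -1.48  0.  ] shift cm [-47.58   0.13   8.07]
```

Call:
move_arm:
  moves: "0 -1.48 0 -47.6 0 8.1 1;0 -1.48 0 -47.6 0 8.1 1;0 -1.48 0 -47.6 0 8.1 1;0 -1.48 0 -47.6 0 8.1 1;0 -1.48 0 -47.6 0 8.1 1;0 -1.48 0 -47.6 0 8.1 1;0 -1.48 0 -47.6 0 8.1 1;0 -1.48 0 -47.6 0 8.1 1"

```text
t: 1.48
tool_pos: [0.4635, 0.0518, 0.2314]
eef_rot: [-0.659, 0.257, -0.257, 0.659]
wrist_force: [1.9, -0.6, 0.6]
opening: -0.0003
```

Run:
```python
from g import *
s,R=st();print(s['q'].round(2),s['tool_pos']);rel(bp(.014,0,.15),s,R)
```

```text
t 1.48 box a,b,z [ 0.0047 -0.1487  0.2314] F [ 1.9 -0.6  0.6] op -0.0
[-0.02  0.27  1.72 -0.    1.15 -0.84] [0.46353483 0.05179629 0.23135677]
turn [-0.    -0.479  0.   ] shift cm [-6.03  8.14 13.62]
```

Call:
move_arm:
  moves: "0 -.479 0 -6 8.1 13.6 1;0 -.479 0 -6 8.1 13.6 1;0 -.479 0 -6 8.1 13.6 1;0 -.479 0 -6 8.1 13.6 1;0 -.479 0 -6 8.1 13.6 1;0 -.479 0 -6 8.1 13.6 1;0 -.479 0 -6 8.1 13.6 1"

```text
t: 2.07
tool_pos: [0.5119, 0.1897, 0.1502]
eef_rot: [0.701, -0.096, 0.096, -0.7]
wrist_force: [-0.1, -0.8, 0.0]
opening: 0.0
```

Run:
```python
from g import *
import cv2
s,R=st();rel(bp(.014,0,.095),s,R)
p,d=grab_frame("wrist");cv2.imwrite("pics/w1.png",p[:,:,::-1])
```

```text
t 2.07 box a,b,z [ 0.0152 -0.0029  0.1502] F [-0.1 -0.8  0. ] op 0.0
turn [ 0.001 -0.007 -0.001] shift cm [-0.12  5.52  0.3 ]
```

View pics/w1.png

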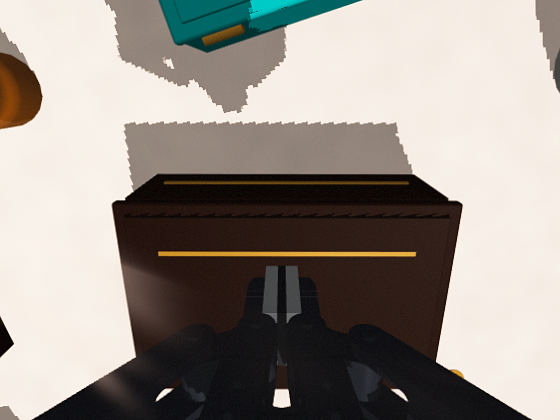

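The wrist view shows the big lid squarely, with the free edge as a line at row ~203 (columns 115–460) and the closed fingertips at about (282,268). I'll check the edge position from this second view.

Run:
```python
from g import *; from h import *
s,R=st();c=camera_info("wrist");H=c['hand_eye'];M=R.as_matrix()
o=M@H[:3,3]+s['tool_pos'];d=np.c_[und([(115,203),(282,203),(460,203)],c),np.ones(3)]@(M@H[:3,:3]).T
for z in(.0855,):
    X=o+d*((z-o[2])/d[:,2])[:,None]-E;print(np.c_[X@ex,X@ey].round(4))
```

```text
t 2.12 box a,b,z [ 0.0155 -0.0034  0.1507] F [-0.1 -0.3  0.5] op -0.0
[[-0.0018 -0.1026]
 [-0.001  -0.003 ]
 [-0.0002  0.1032]]
```

Call:
move_arm:
  moves: "0 0 0 0 3 .3 1;0 0 0 0 5 .3 1;0 0 0 0 5.5 .3 1;0 0 0 0 5.5 .3 1"

```text
t: 2.45
tool_pos: [0.5125, 0.1916, 0.095]
eef_rot: [0.701, -0.097, 0.096, -0.7]
wrist_force: [-1.6, 0.4, 0.3]
opening: -0.0004
```

Call:
move_arm:
  moves: "0 0 0 0 .6 0 1;0 0 0 0 .9 0 1;0 0 0 0 1.1 0 1;0 0 0 0 1.3 0 1;0 0 0 0 1.4 0 1;0 0 0 0 1.4 0 1"

```text
t: 2.95
tool_pos: [0.5133, 0.1928, 0.0814]
eef_rot: [-0.701, 0.096, -0.096, 0.701]
wrist_force: [0.8, -2.2, 1.6]
opening: -0.0002
```

Call:
move_arm:
  moves: "0 0 0 0 .1 0 1;0 0 0 0 .15 0 1;0 0 0 0 .2 0 1;0 0 0 0 .2 0 1"

```text
t: 3.28
tool_pos: [0.5133, 0.1929, 0.0802]
eef_rot: [-0.7, 0.095, -0.096, 0.701]
wrist_force: [-3.5, -2.7, 20.0]
opening: -0.0
```

The lid is on its stop at 20 N, so the catch should be released. I lift straight off, then move back.

Call:
move_arm:
  moves: "0 0 0 0 -4 0 1;0 0 0 0 -8 0 1;0 0 0 0 -12 0 1;0 0 0 0 -15 0 1;0 0 0 -4 -15 0 1;0 0 0 -8 -15 0 1;0 0 0 -9 -15 0 1;0 0 0 -9 -15 0 1"

```text
t: 3.95
tool_pos: [0.4234, 0.2175, 0.2295]
eef_rot: [0.701, -0.096, 0.095, -0.701]
wrist_force: [0.9, 0.3, 0.8]
opening: 0.0002
```

Run:
```python
from g import *
import cv2
s,R=st();rel(bp(-.03,0,.12),s,R)
p,d=grab_frame("scene");cv2.imwrite("pics/s2.png",p[:,:,::-1])
```

```text
t 3.95 box a,b,z [-0.0775  0.0007  0.2295] F [0.9 0.3 0.8] op 0.0
turn [ 0.    -0.005 -0.001] shift cm [ 4.76 10.94 -0.05]
```

View pics/s2.png

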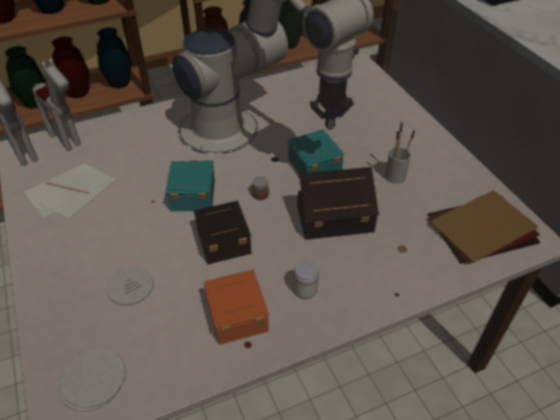

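The lid now stands ajar: its free edge rose to row ~173 in the scene view. I measure the angle from depth.

```bash
cat > ang.py <<'E'
from g import *; from h import *
def lid(n="scene",pic=None):
    p,d=grab_frame(n);c=camera_info(n)
    if pic: cv2.imwrite(pic,p[:,:,::-1])
    vv,uu=np.mgrid[0:420,0:560];nr=und(np.c_[uu.ravel(),vv.ravel()],c)
    X=(np.c_[nr,np.ones(len(nr))]*d.reshape(-1,1)-c['t'])@c['R']-E
    a,b,z=X@ex,X@ey,X[:,2];k=(d.ravel()>0)&(abs(b)<.095)&(a>-.01)&(a<.25)&(z>.09)&(z<.3)&(p.reshape(-1,3).max(1)<95)
    a,z=a[k],z[k];P=np.c_[a,z];m=np.median(P,0);P0=P
    for _ in range(5):
        v=np.linalg.svd(P-P.mean(0),full_matrices=False)[2];r=abs((P0-P.mean(0))@v[1]);P=P0[r<.006]
    print(n,"lid angle",np.arctan2(-v[0][1],v[0][0])%np.pi if 1 else 0,"n",k.sum(),len(P),"a",P[:,0].min().round(3),P[:,0].max().round(3),"z",P[:,1].min().round(3),P[:,1].max().round(3))
E
python3 -c "
from ang import *
lid();lid('top');st()"
```

```text
scene lid angle 0.5783645253408451 n 2887 2687 a 0.028 0.148 z 0.09 0.165
top lid angle 0.5738486542115857 n 1835 1803 a 0.024 0.145 z 0.09 0.168
t 4.1 box a,b,z [-0.0737  0.0013  0.2294] F [-1.1 -0.3 -0.4] op -0.0
```

Ajar at 0.575 rad in both views and held. Now I go down in front of it and push along the lid edge's arc.

Call:
move_arm:
  moves: "0 0 0 1 4 0 1;0 0 0 2 8 0 1;0 0 0 3.5 11 0 1;0 0 0 4.5 11.4 0 1;0 0 0 4.5 11.4 0 1;0 0 0 4.5 11.4 0 1"

```text
t: 4.6
tool_pos: [0.4709, 0.2048, 0.1161]
eef_rot: [-0.7, 0.096, -0.096, 0.701]
wrist_force: [0.3, 0.2, 0.2]
opening: -0.0001
```

Run:
```python
from g import *
s,R=st()
for p in [(.012,.117),(.032,.142),(.054,.159),(.080,.172),(.107,.180),(.131,.182),(.14,.182),(.148,.182)]: rel(bp(p[0],0,p[1]),s,R)
```

```text
t 4.6 box a,b,z [-0.0284  0.0009  0.1161] F [0.3 0.2 0.2] op -0.0
turn [-0.    -0.008  0.   ] shift cm [ 4.04 -0.09 -0.06]
turn [-0.    -0.008  0.   ] shift cm [ 6.04 -2.59 -0.04]
turn [-0.    -0.008  0.   ] shift cm [ 8.24 -4.28 -0.02]
turn [-0.    -0.008  0.   ] shift cm [10.84 -5.58 -0.  ]
turn [-0.    -0.008  0.   ] shift cm [13.54 -6.38  0.02]
turn [-0.    -0.008  0.   ] shift cm [15.94 -6.58  0.04]
turn [-0.    -0.008  0.   ] shift cm [16.84 -6.58  0.05]
turn [-0.    -0.008  0.   ] shift cm [17.64 -6.58  0.05]
```

Call:
move_arm:
  moves: "0 0 0 2.5 0 0 1;0 0 0 4 0 0 1;0 0 0 5 -1.3 0 1;0 0 0 6 -2.6 0 1;0 0 0 7.1 -3.5 0 1;0 0 0 8.2 -4.3 0 1;0 0 0 8.2 -4.3 0 1"

```text
t: 5.18
tool_pos: [0.5512, 0.1831, 0.1622]
eef_rot: [-0.7, 0.094, -0.098, 0.701]
wrist_force: [-0.6, 0.6, 1.0]
opening: 0.0002
```

Run:
```python
from ang import *
lid("scene","pics/s3.png");lid('top')
s,R=st()
for p in [(.080,.172),(.107,.180),(.131,.182),(.14,.182),(.148,.182)]: rel(bp(p[0],0,p[1]),s,R)
```

```text
scene lid angle 1.0782160439359934 n 3874 3053 a 0.048 0.152 z 0.09 0.281
top lid angle 1.0448535533531342 n 427 379 a 0.024 0.146 z 0.09 0.299
t 5.28 box a,b,z [0.0526 0.0005 0.1599] F [-0.5  0.9 -0.5] op 0.0
turn [-0.001 -0.007  0.002] shift cm [ 2.75 -1.21 -0.03]
turn [-0.001 -0.007  0.002] shift cm [ 5.45 -2.   -0.01]
turn [-0.001 -0.007  0.002] shift cm [ 7.85 -2.2   0.  ]
turn [-0.001 -0.007  0.002] shift cm [ 8.75 -2.19  0.01]
turn [-0.001 -0.007  0.002] shift cm [ 9.55 -2.19  0.02]
```

View pics/s3.png

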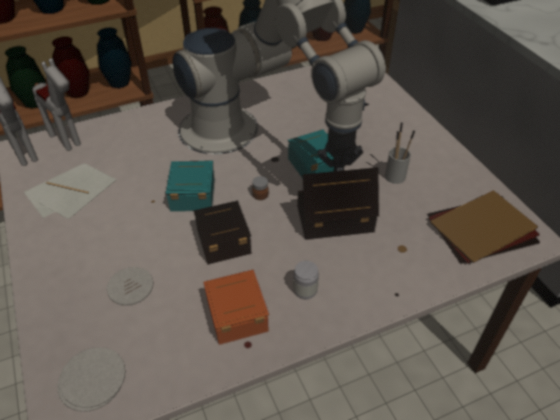

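The lid stands at ≈1.07 rad and is moving with the fingers (scene, lid top at row ~172). I push on past upright.

Call:
move_arm:
  moves: "0 0 0 1.4 -.7 0 1;0 0 0 2.8 -1.2 0 1;0 0 0 4.2 -1.7 0 1;0 0 0 5.5 -2 0 1;0 0 0 6.7 -2.1 0 1;0 0 0 7.9 -2.2 0 1;0 0 0 8.8 -2.2 0 1;0 0 0 9.2 -2.2 0 1"

```text
t: 5.95
tool_pos: [0.6377, 0.1581, 0.1802]
eef_rot: [0.701, -0.096, 0.096, -0.701]
wrist_force: [-1.1, 0.9, 0.3]
opening: 0.0001
```

Run:
```python
from ang import *
lid("scene","pics/s4.png")
st()
```

```text
scene lid angle 1.425747844823226 n 2391 740 a 0.151 0.182 z 0.123 0.3
t 6.0 box a,b,z [ 0.1451 -0.0004  0.1801] F [-1.2 -0.5  0.3] op -0.0
```

View pics/s4.png

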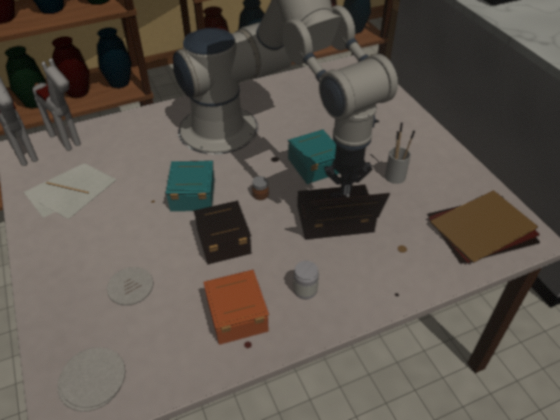

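Call:
move_arm:
  moves: "0 0 0 .5 0 0 1;0 0 0 .8 0 0 1;0 0 0 .8 0 0 1;0 0 0 .8 0 0 1;0 0 0 0 0 0 1;0 0 0 -2 0 0 1;0 0 0 -4 0 0 1;0 0 0 -6 0 0 1"

```text
t: 6.67
tool_pos: [0.5783, 0.1745, 0.1802]
eef_rot: [0.701, -0.096, 0.096, -0.701]
wrist_force: [0.3, 0.4, -0.3]
opening: -0.0
```

Call:
move_arm:
  moves: "0 0 0 -4 -2 0 1;0 0 0 -8 -4 0 1;0 0 0 -12 -6 0 1;0 0 0 -15 -7 0 1;0 0 0 -15 -7 0 1;0 0 0 -15 -7 0 1;0 0 0 -15 -7 0 1;0 0 0 -15 -7 0 1"

```text
t: 7.33
tool_pos: [0.4357, 0.2144, 0.2499]
eef_rot: [0.701, -0.096, 0.096, -0.701]
wrist_force: [0.9, -0.5, -0.2]
opening: -0.0001
```

Run:
```python
from ang import *
lid("scene","pics/s5.png");lid("top","pics/t5.png")
st()
```

```text
scene lid angle 1.8751683229734604 n 1523 1457 a 0.157 0.201 z 0.09 0.213
top lid angle 1.9270215050810937 n 1676 1652 a 0.142 0.194 z 0.09 0.216
t 7.43 box a,b,z [-0.0648  0.0008  0.2497] F [-0.8 -0.6 -0.4] op 0.0
```

View pics/s5.png

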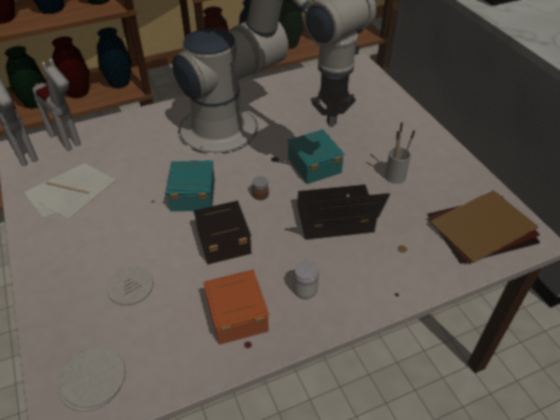

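View pics/t5.png

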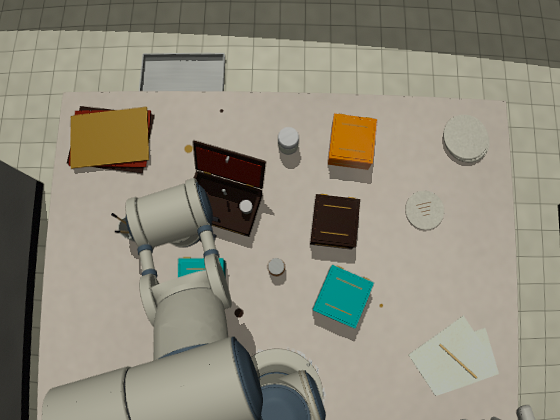

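The lid leans back at ≈1.9 rad: its red inside shows at top (228,165). The small box is shut, and the can (288,139), pot (276,267), panel (425,210) and jar stand where they were. I let it settle briefly, check it is at rest and hand in.

Call:
move_arm:
  moves: "0 0 0 0 0 0 1;0 0 0 0 0 0 1;0 0 0 0 0 0 1;0 0 0 0 0 0 1;0 0 0 0 0 0 1;0 0 0 0 0 0 1;0 0 0 0 0 0 1;0 0 0 0 0 0 1"

```text
t: 8.1
tool_pos: [0.4351, 0.2146, 0.2503]
eef_rot: [-0.701, 0.096, -0.096, 0.701]
wrist_force: [0.7, 0.5, -0.4]
opening: 0.0004
```

Run:
```python
from ang import *
lid("scene");lid("top");st()
print(finish_job())
```

```text
scene lid angle 1.8758811087523934 n 1530 1467 a 0.157 0.202 z 0.09 0.212
top lid angle 1.9259303281921245 n 1686 1659 a 0.142 0.193 z 0.09 0.216
t 8.2 box a,b,z [-0.0655  0.001   0.2503] F [-0.2 -0.4  0. ] op -0.0
the job is handed in; nothing more can be done
None
```

The big paint box's lid is wide open and standing by itself, and I handed the job in at about 8.2 s of the 48 s allowed; no verdict was reported.

- **Release:** with the fingers shut, I pressed the middle of the big lid's free edge onto its stop, at about 20 N. I then lifted off, and the lid sprang up and stood ajar at about 0.575 rad.
- **Opening:** with the outside of the closed fingers I pushed its edge up and back past upright. It fell to its stop and I backed away clear of it.
- **Last checks:** depth gave 1.88 rad from the scene camera and 1.93 rad from the top camera. That 0.05 rad gap is measurement error. Neither reading changed over about 0.7 s, so the lid is at rest.
- **Other things:** the small box looked shut, and the pot, can and panel had not visibly moved. I checked these by eye in the pictures rather than measuring them again. The jar was partly hidden by the arm in the last top view, but looked unmoved in the scene view.

No check failed.

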